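Centre the wobbly prize cup on its plinth

ROBOT

A 6-joint arm with a two-finger parallel gripper is mounted at the origin on the work surface. World frame = base frame: x ahead of the robot, y to its left, z up, the work surface at z = 0. Lengths are in m, angles in rad, forces in N, time in s.
With the tool pointing down it reaches from about 0.35 to 0.975 m from the base axis. Payload 17.4 kg.
Tool frame: the origin (TCP) lies midway between the tips of the shut fingers; the grasp point (between the pads) lies 19 mm behind it (ctrl.pinch_z is the distance from the TCP to the grasp point, in m); y points along the fingers, x is the direction in which the jaws open and shut, and the axes are right-handed (so a half turn about y gives the same grasp; the last joint's range is limited). The gripper opens to 85 mm and grips with 20 to 120 N. Pads are 22 mm wide; open, the fingers measure 114 mm over their backs; the gripper's body (76 mm by 85 mm) begins 54 mm behind the grasp point. The pads swing forward as they close: fully open they stand 13 mm farther back than shut.
Start: joints at [-1.227, 0.116, 1.442, -0, 1.584, -0.038], TCP at [0.251, -0.626, 0.231] pointing down, gripper open.
Joint ranges: [-2.83, 2.83], [-0.83, 2.19], [0.07, 2.5], [-1.14, 4.28], [0.01, 3], [-2.97, 2.97]. Speed limits (rad/s): [1.89, 1.89, 2.22, 3.14, 3.14, 3.14].

INTERFACE

Orientations are given as a rotation vector (axis times angle).
In Python, from workcell import ctrl gives the robot as it stands. The module is installed in compiled form; this text tells all that it offers.
- The arm moves only by the tool step_arm, never from a script. Its argument "deltas" is a list of rows, each a list of 4 numbers: the shift along the tool's x, y, z in cm, then the turn about the tool's y in degrees. A call has 1 to 10 rows; each row is the pose to reach, as a shift and turn from the pose measured when the call began, along the tool's axes at that moment; what a row does not reach only later rows make up. A row lasts 1/8 s, in which the tool goes at most 62.5 mm and 10.7 degrees, less where a joint would pass 70% of its speed; a pose out of reach is approached as far as the arm can. A call with a gripper value outside its range is refused whole. "fingers" is the opening in per cent of the stroke, from 0 (shut) to 100 (fully open), set as the call begins (left out, the last holds). The fingers move at their own pace and stop on an object; "newtons" is the grip in N (left out, the last holds). Time passes only in rows, so rows that repeat a pose let the fingers close. It gives the time, the measured TCP pose, the force and the opening at its end, in the units of the state.
- ctrl.get_obs(): the state, without advancing time (a new reading comes with each control period).
- ctrl.snapshot(name): name is "scene" or "top" or "wrist"; returns the picture (400x640x3 uint8, red, green, blue); there is no depth.
- ctrl.get_calibration(name): a dict with "camera_matrix" (3x3 intrinsics, pixels), "rvec" (rotation vector, rad) and "tvec" (3), from world to camera coordinates, as OpenCV has them; the wrist camera has in their place "T_tool_cam" (4x4, takes a point from camera to tool coordinates, whose origin is the TCP and whose axes are the tool frame's). Camera axes: x right, y down, z forward; pixel columns grow to the right and rows downward; lengths in m; the calibration is good to about 2 mm. A picture is of the moment at which its call begins: read the wrist's pose just before it. get_calibration takes no time and is no camera call.
- ctrl.job_done(): hands the job in, once; it reports no verdict.
The state is a dict: "time_s": time; "joint_pos": joint angles; "dq": joint speeds; "joint_torque": joint torques, N m; "tcp_pos": TCP position; "tool_rot": TCP orientation; "force": force on the tool from outside, world axes, zero at the start; "torque": the same for the moment, N m; "grip_width": finger opening in m.
Only numpy, scipy, OpenCV 4.12 (cv2) and the standard library are available. Lean on these libraries where they do the work, as an engineer would, in place of code of your own. Each camera call takes 0.05 s, during which the arm holds its last target. There are 200 camera calls.

TASK

The little brass prize cup has been left off-centre on its stone plinth. Nudge it from the side with light fingertip taps until it stands upright in the middle of the plinth's top, within about half a centimetre, and then leave it standing free. It is wobbly: do not grip, lift or tip it, do not shift the plinth, and leave the other things on the desk where they are.

Things in the scene. Friction and masses are not known exactly. Their poses are not given: they have to be found in the camera images.
- cup: Small loose brass two-handled prize cup, 74 mm tall, about 0.16 kg, on the plinth. Origin: centre of its underside; z up. It stands on a round pad only 30 mm across, so it wobbles. Thin stem, slender bowl 31 mm across, 38 mm at the rim; handles along its own y reach 22 mm from the axis at 46 to 64 mm height. Starts 14 to 24 mm off-centre in any direction.
- cup_foot (a point): Point on the cup's axis 10 mm above its underside, in the middle of its round foot: the widest part, 44 mm across, with an upright side from 4 to 17 mm above the underside. Pushed slowly here the cup slides without tipping and stops with the push; pushed on the bowl or rim it tips instead.
- plinth_top (a point): Centre of the plinth's flat square top, which is where the cup's underside centre belongs; z up, x and y along the sides. The loose white marble plinth (1.4 kg) is 50 mm high: a lower block 120 x 120 mm and 20 mm high, a thin brass step, and an upper block whose top is 96 x 96 mm. It stands at any yaw.
- plinth: The same plinth; origin at the centre of its underside, 50 mm below its top.
- mug: Bystander: blue mug, 76 mm across and 90 mm high with a handle; origin at the centre of its underside. 13 cm or more from the plinth's centre.
- tin: Bystander: flat round red pellet tin, 64 mm across, 22 mm high; origin at the centre of its underside.
- stamp: Bystander: rubber stamp with a turned wooden handle, foot 30 x 52 mm, 67 mm high; origin at the centre of its underside.
- pad: Green desk pad under all of these, 400 x 560 x 3 mm, fixed; origin at the centre of its underside.
There are look-alikes about, which are no part of the job. What is meant by the cup is not blue, and is the larger of those in its own colour. Of the things shaped like the plinth, the marble one is meant.

How it is judged:
By the outcome, as a careful person would: the job done as asked, in the order asked, and still so for the second after the job is handed in, with the robot touching nothing.
It also fails if it takes over 40 s, if anything falls off the work surface, if the arm or the gripper's body presses on something with over 40 N, if the wrist force passes 120 N, or if a joint passes its speed limit or range.

## Working session

There is one attempt and no reset: what is moved stays moved. The work goes in short steps, Python scripts to look and compute and a tool call to move; the robot and the scene stay as the last step left them, time stands still between calls to the robot, and variables do not carry over. Pictures are saved under pics/ and viewed, on a budget of 10 in all, crops included, one or two more only if the job needs it, and the job is handed in when it is done.

Besides the shell and the picture viewer there is one more tool, called after "Emit:" in YAML: its name, and indented under it one key for each argument. step_arm: Moves the arm, as the interface text tells. Its arguments: {"type":"object","properties":{"deltas":{"type":"array","items":{"type":"array","items":{"type":"number"}}},"fingers":{"type":"number"},"newtons":{"type":"number"}},"required":["deltas"]}

```bash
mkdir -p pics; cat > h.py <<'E'
import numpy as np, cv2
from workcell import ctrl
def save(img,name,box=None,s=1):
    if box: x0,y0,x1,y1=box; img=img[y0:y1,x0:x1]
    if s!=1: img=cv2.resize(img,None,fx=s,fy=s,interpolation=cv2.INTER_CUBIC)
    cv2.imwrite('pics/'+name,img[:,:,::-1])
def P(name,obs=None):
    c=ctrl.get_calibration(name); K=np.array(c['camera_matrix'])
    if name=='wrist':
        T=np.eye(4); T[:3,:3]=cv2.Rodrigues(np.array(obs['tool_rot'],float))[0]; T[:3,3]=obs['tcp_pos']
        M=np.linalg.inv(T@np.array(c['T_tool_cam']))
        return K,M[:3,:3],M[:3,3]
    return K,cv2.Rodrigues(np.array(c['rvec'],float))[0],np.array(c['tvec'],float).ravel()
def proj(cam,X):
    K,R,t=cam; q=(np.atleast_2d(X)@R.T+t)@K.T; return q[:,:2]/q[:,2:]
def onz(cam,px,z):
    K,R,t=cam; d=R.T@np.linalg.inv(K)@np.array([px[0],px[1],1.]); o=-R.T@t
    return o+d*(z-o[2])/d[2]
def tri(c1,p1,c2,p2):
    A=[]
    for (K,R,t),p in((c1,p1),(c2,p2)):
        M=K@np.c_[R,t]; A+=[p[0]*M[2]-M[0],p[1]*M[2]-M[1]]
    v=np.linalg.svd(np.array(A))[2][-1]; return v[:3]/v[3]
E
python3 - <<'E'
from h import *
a=ctrl.snapshot('scene');b=ctrl.snapshot('top')
cv2.imwrite('pics/s_raw.png',a[:,:,::-1]);cv2.imwrite('pics/t_raw.png',b[:,:,::-1])
for n in('scene','top'):
    K,R,t=P(n);print(n,K.round(1).tolist(),(-R.T@t).round(3),R.round(2).tolist())
o=ctrl.get_obs();print(o['time_s'],cv2.Rodrigues(np.array(o['tool_rot']))[0].round(3),o['grip_width'])
print(np.array(ctrl.get_calibration('wrist')['T_tool_cam']).round(3))
E
```

```text
scene [[383.9, 0.0, 322.0], [0.0, 383.9, 203.0], [0.0, 0.0, 1.0]] [ 0.968 -0.569  0.669] [[0.71, 0.7, 0.02], [0.45, -0.44, -0.78], [-0.53, 0.57, -0.63]]
top [[454.3, 0.0, 321.4], [0.0, 454.3, 209.5], [0.0, 0.0, 1.0]] [ 0.37  -0.015  1.34 ] [[0.01, -1.0, -0.01], [-1.0, -0.01, -0.09], [0.09, 0.01, -1.0]]
0.1 [[ 0.373 -0.     0.928]
 [-0.928  0.001  0.373]
 [-0.001 -1.     0.   ]] 0.08547516079450897
[[ 1.     0.     0.     0.   ]
 [-0.    -0.277  0.961 -0.144]
 [ 0.    -0.961 -0.277  0.071]
 [ 0.     0.     0.     1.   ]]
```

View pics/s_raw.png

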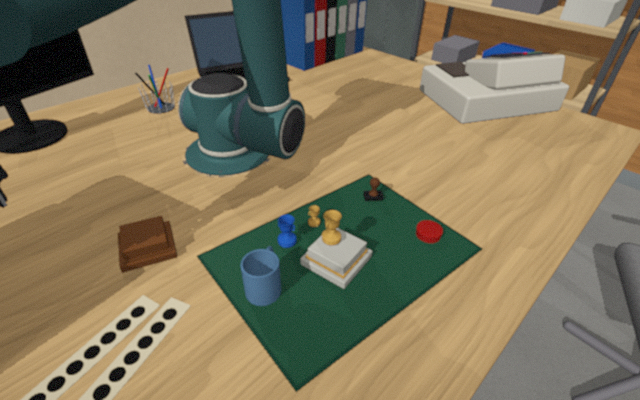

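View pics/t_raw.png

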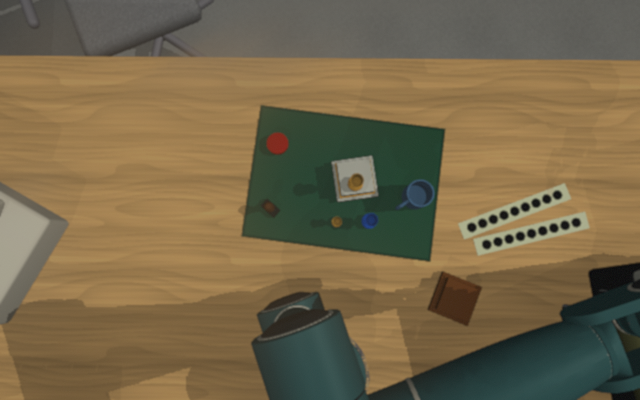

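Candidates seen, as (scene; top) pixels:
- Cups: large brass (332,226; 355,182), small brass (314,215; 336,222) and blue (288,232; 370,221).
- Plinths: marble (337,257; 355,178) and wooden (147,243; 455,298).

I choose the large brass cup and the marble plinth, and check them in a crop.

```bash
python3 - <<'E'
import cv2,numpy as np
a=cv2.imread('pics/s_raw.png')[195:295,270:390];b=cv2.imread('pics/t_raw.png')[145:235,310:410]
a=cv2.resize(a,(600,500)[::1],interpolation=cv2.INTER_CUBIC) 
cv2.imwrite('pics/c1.png',np.hstack([cv2.resize(a,(396,330)),cv2.resize(b,(367,330),interpolation=cv2.INTER_CUBIC)]))
E
```

```text
(no output)
```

View pics/c1.png

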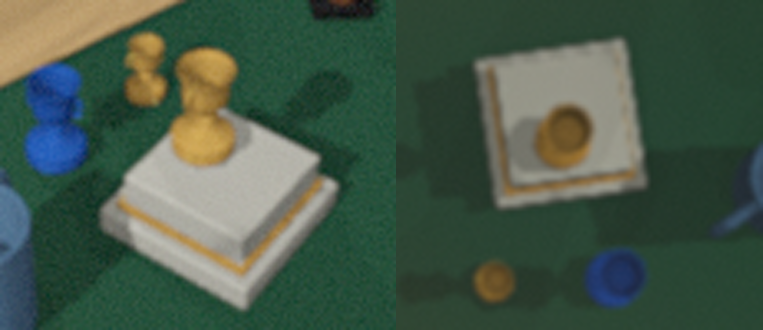

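The large brass cup stands on the marble plinth, with its foot at about scene (331.5,238) and top (355,183). The small brass and blue look-alikes stand beside it on the pad. Next I compute rough positions.

```bash
python3 - <<'E'
from h import *
s,t=P('scene'),P('top')
c=lambda x,y:((x-396)/3.67+310,y/3.67+145)
d=lambda x,y:(x/3.3+270,y/3.3+195)
q=[onz(t,c(*p),.023) for p in((477,60),(624,38),(645,187),(500,207))]
print('base corners',np.round(q,3).tolist(),np.mean(q,0).round(3))
q=[onz(s,d(*p),.053) for p in((320,160),(240,240),(123,190))]
print('top corners scene',np.round(q,3).tolist(),((q[0]+q[2])/2).round(3))
print('near top corner tri?',tri(s,d(320,160),t,c(641,172)).round(3))
print('cupfoot',onz(t,c(562,140),.063).round(3),onz(s,d(203,142),.063).round(3),tri(s,d(203,142),t,c(562,140)).round(3))
print('rim',tri(s,d(206,62),t,c(569,128)).round(3))
for n,p in(('mug',(420,193)),('blue',(370,221)),('small',(336,222)),('tin',(277,143)),('stamp',(270,208))): print(n,onz(t,p,.04).round(3))
E
```

```text
base corners [[0.625, -0.034, 0.023], [0.644, -0.151, 0.023], [0.524, -0.168, 0.023], [0.507, -0.053, 0.023]] [ 0.575 -0.102  0.023]
top corners scene [[0.619, -0.046, 0.053], [0.629, -0.139, 0.053], [0.545, -0.162, 0.053]] [ 0.582 -0.104  0.053]
near top corner tri? [ 0.578 -0.125  0.089]
cupfoot [ 0.555 -0.099  0.063] [ 0.557 -0.098  0.063] [ 0.556 -0.099  0.062]
rim [ 0.555 -0.099  0.134]
mug [ 0.532 -0.287  0.04 ]
blue [ 0.45  -0.144  0.04 ]
small [ 0.446 -0.046  0.04 ]
tin [0.674 0.127 0.04 ]
stamp [0.484 0.144 0.04 ]
```

The cup is at about (0.556,-0.099) and the plinth centre about (0.578,-0.103), so I need to push roughly along +x. I move above first for a wrist look, with the fingers shut and the tool z axis turned to the push direction.

Emit:
step_arm:
  deltas:
    - [-4, -0.2, 5, 4]
    - [-8, -0.5, 10, 8]
    - [-12, -0.8, 15, 12]
    - [-16, -1, 20, 16]
    - [-20, -1.2, 25, 20]
    - [-24, -1.5, 30, 24]
    - [-28, -1.8, 36, 28]
    - [-33, -2, 42, 32]
    - [-37, -2, 48, 32]
    - [-37, -2, 48, 32]
  fingers: 0

```text
time_s: 1.35
tcp_pos: [0.5598, -0.1016, 0.2509]
tool_rot: [-1.121, 1.338, -1.336]
force: [-0.6, -1.0, 1.0]
grip_width: -0.0001
```

```bash
python3 - <<'E'
from h import *
o=ctrl.get_obs();w=ctrl.snapshot('wrist');save(w,'w1.png')
print(o['time_s'],o['tcp_pos'],o['dq'],cv2.Rodrigues(np.array(o['tool_rot']))[0].round(3),o['grip_width'])
import json;json.dump({k:np.array(o[k]).tolist() for k in('tcp_pos','tool_rot')},open('o1.json','w'))
save(w,'w1v.png',s=1.25)
E
```

```text
1.35 [ 0.55984798 -0.10164023  0.25085344] [ 0.58296657  0.27403148 -0.2503014  -0.00272927 -0.02179012  0.58181126] [[-0.175 -0.001  0.985]
 [-0.985  0.001 -0.175]
 [-0.001 -1.    -0.001]] -0.00013739958807867467
```

View pics/w1v.png

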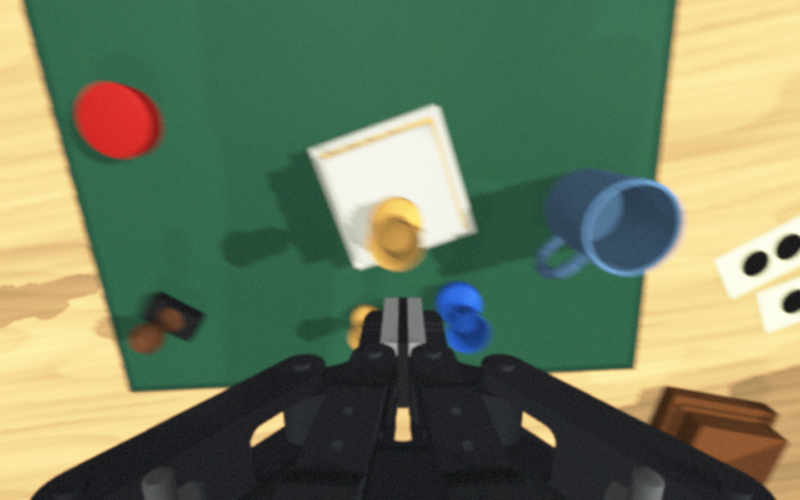

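The wrist view shows the plinth at about (392,188), with the cup's rim at (396,238) and its foot at about (395,220). The frame is a little blurred by motion. I go down behind the cup for a still, close look.

Emit:
step_arm:
  deltas:
    - [0, 2, -3, 0]
    - [0, 6, -5.3, 0]
    - [0, 10, -5.3, 0]
    - [0, 13, -5.3, 0]
    - [0, 15, -5.3, 0]
    - [0, 15, -5.3, 0]
    - [0, 15, -5.3, 0]

```text
time_s: 2.28
tcp_pos: [0.5098, -0.0892, 0.1018]
tool_rot: [-1.119, 1.337, -1.335]
force: [-0.6, 0.3, 0.6]
grip_width: 0.0003
```

```bash
cat > look.py <<'E'
from h import *
import sys,json
n=sys.argv[1]
o=ctrl.get_obs();w=ctrl.snapshot('wrist')
cv2.imwrite(f'pics/{n}_raw.png',w[:,:,::-1])
json.dump({k:np.array(o[k]).tolist() for k in('tcp_pos','tool_rot')},open(f'{n}.json','w'))
print(o['time_s'],o['tcp_pos'],abs(o['dq']).max(),o['force'])
save(w,n+'.png',s=1.25)
E
python3 look.py w2
```

```text
2.275 [ 0.50981984 -0.08923407  0.10176808] 0.0065895966625951485 [-0.64756938  0.29650287  0.61437305]
```

View pics/w2.png

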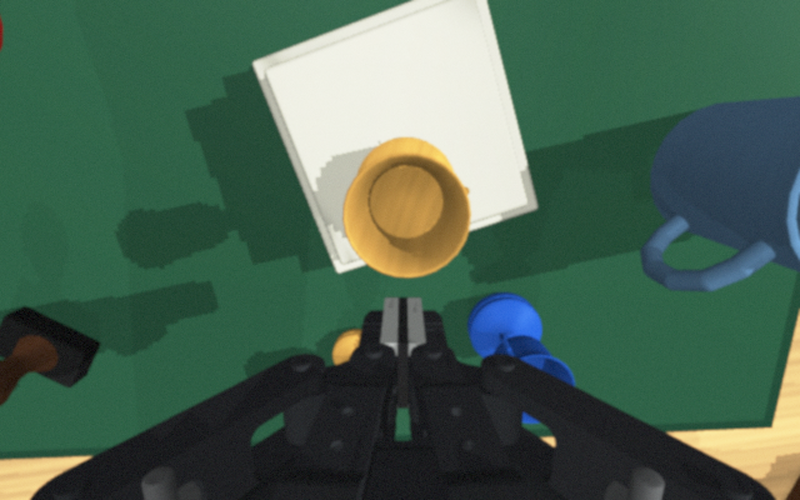

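Still view: the rim is an ellipse centred at about (407,208), and a handle tip shows at (466,190), so the handles lie along tool x, clear of the push. The plinth-top corners are at about (268,70), (525,197) and (345,262), in 800-px coordinates. Now I fit.

```bash
cat > meas.py <<'E'
from h import *
import json,sys
from scipy.optimize import least_squares
def sq(c,a,z=.053,h=.048):
    R=np.array([[np.cos(a),-np.sin(a)],[np.sin(a),np.cos(a)]])
    return np.c_[(np.array([[1,1],[1,-1],[-1,-1],[-1,1]])*h)@R.T+c[:2],[z]*4]
def cir(c,z,r): 
    t=np.linspace(0,2*np.pi,120); return np.c_[c[0]+r*np.cos(t),c[1]+r*np.sin(t),0*t+z]
def overlay(cam,img,pl,cup,name,s=2,box=(150,0,470,240)):
    x0,y0,x1,y1=box
    v=cv2.resize(img[y0:y1,x0:x1],None,fx=s,fy=s,interpolation=cv2.INTER_CUBIC)
    for X,col in((sq(pl[:2],pl[2]),(0,0,255)),(sq(pl[:2],pl[2],.023,.06),(255,0,255)),(cir(cup,.127,.019),(255,0,0)),(cir(cup,.053+.017,.022),(0,200,0)),(cir(cup,.057,.022),(200,200,0))):
        p=((proj(cam,X)-[x0,y0])*s).round().astype(int)
        cv2.polylines(v,[p],True,col,1)
    cv2.imwrite('pics/'+name,v)
E
python3 - <<'E'
from meas import *
o=json.load(open('w2.json'));cam=P('wrist',o)
c=[onz(cam,np.array(p)/1.25,.053) for p in((268,70),(525,197),(345,262))]
for p in c: print(p.round(4))
m=(c[0]+c[1])/2;print('diag centre',m.round(4),np.linalg.norm(c[0]-c[1]),np.linalg.norm(c[1]-c[2]))
d=c[1]-c[2];print('side dir',np.degrees(np.arctan2(d[1],d[0])))
cup=onz(cam,np.array((407,208))/1.25,.127);print('cup rim',cup.round(4))
a=np.arctan2(d[1],d[0])
overlay(cam,cv2.imread('pics/w2_raw.png'),(m[0],m[1],a),cup,'ov2.png')
E
```

```text
[ 0.6141 -0.0476  0.053 ]
[ 0.5389 -0.1532  0.053 ]
[ 0.5219 -0.0622  0.053 ]
diag centre [ 0.5765 -0.1004  0.053 ] 0.12958320620593444 0.09260395858285278
side dir -79.39295872576159
cup rim [ 0.5572 -0.0989  0.127 ]
```

View pics/ov2.png

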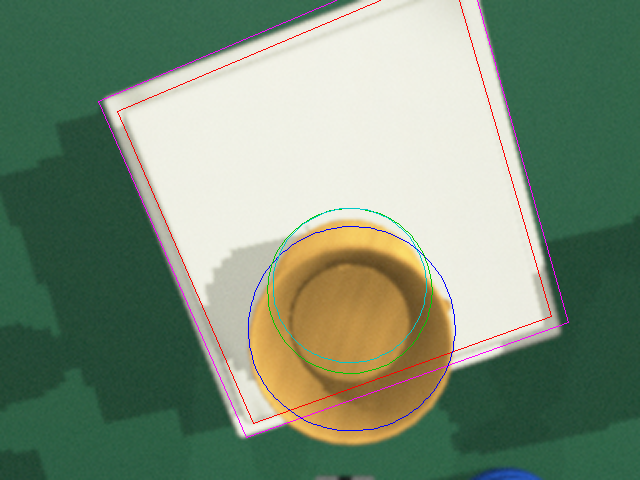

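The overlay shows the cup about 2–3 mm nearer than I read, and the plinth fit slightly off in yaw. I refine with the lower-block corners at (105,97), (243,437) and (560,333), the foot's top arc at y=219 and the rim's bottom at y=444.

```bash
python3 - <<'E'
from meas import *
o=json.load(open('w2.json'));cam=P('wrist',o)
raw=lambda x,y:np.array([x/2+150,y/2])
obs=[raw(105,97),raw(560,333),raw(243,437)]
obsT=[raw(120,115),raw(545,318)]
def f(p):
    q=proj(cam,sq(p[:2],p[2],.023,.06)); t=proj(cam,sq(p[:2],p[2]))
    r=[q[3]-obs[0],q[1+1]-obs[1],q[3]-obs[0]]
    return q,t
def res(p):
    q,t=f(p)
    # choose ordering: corner nearest
    out=[]
    for ob in obs: out.append(q[np.argmin(((q-ob)**2).sum(1))]-ob)
    return np.concatenate(out)
s=least_squares(res,[.5765,-.1004,np.radians(10.6)],loss='soft_l1')
print('plinth',s.x[:2].round(4),np.degrees(s.x[2]),s.fun.round(1))
def rc(c):
    r=proj(cam,cir(c,.127,.019)); b=np.r_[proj(cam,cir(c,.07,.022)),proj(cam,cir(c,.057,.022))]
    return [r[:,1].max()-222,r[:,0].min()-275,r[:,0].max()-377,b[:,1].min()-109.5]
c=least_squares(rc,[.555,-.099]);print('cup',c.x.round(4),np.round(c.fun,1))
d=s.x[:2]-c.x;print('need',d.round(4),np.linalg.norm(d),np.degrees(np.arctan2(d[1],d[0])))
R=cv2.Rodrigues(np.array(o['tool_rot']))[0];print('tool: need',R.T@np.r_[d,0]*100,'cup rel tcp',R.T@(np.r_[c.x,.063]-o['tcp_pos'])*100)
E
```

```text
plinth [ 0.575  -0.1011] 8.707729815720365 [-0.5 -0.3  3.   0.1 -0.6  0.4]
cup [ 0.5543 -0.0986] [ 0.2 -0.3  0.3 -0.3]
need [ 0.0207 -0.0026] 0.020816333985928814 -7.048011222661611
tool: need [-1.06030485e-01  1.30153474e-03  2.07893084e+00] cup rel tcp [0.15804337 3.87866035 4.54458949]
```

The cup is 20.8 mm off, almost exactly along tool z. I descend to foot height and push slowly, stopping a bit short.

Emit:
step_arm:
  deltas:
    - [0.1, 2, 0, 0]
    - [0.1, 3.5, 0, 0]
    - [0.1, 3.9, 0, 0]
    - [0.1, 3.9, 0.3, 0]
    - [0.1, 3.9, 0.6, 0]
    - [0.1, 3.9, 0.8, 0]
    - [0.1, 3.9, 0.9, 0]
    - [0.1, 3.9, 1.0, 0]
    - [0.1, 3.9, 1.1, 0]
    - [0.1, 3.9, 1.1, 0]

```text
time_s: 3.58
tcp_pos: [0.5207, -0.0921, 0.0629]
tool_rot: [-1.119, 1.336, -1.335]
force: [0.1, -0.1, -0.3]
grip_width: 0.0002
```

Emit:
step_arm:
  deltas:
    - [0, 0, 0.15, 0]
    - [0, 0, 0.3, 0]
    - [0, 0, 0.45, 0]
    - [0, 0, 0.6, 0]
    - [0, 0, 0.75, 0]
    - [0, 0, 0.9, 0]
    - [0, 0, 1.05, 0]
    - [0, 0, 1.2, 0]
    - [0, 0, 1.3, 0]
    - [0, 0, 1.3, 0]

```text
time_s: 4.82
tcp_pos: [0.5335, -0.0943, 0.0629]
tool_rot: [-1.119, 1.336, -1.335]
force: [-1.4, -0.3, -0.3]
grip_width: 0.0002
```

```bash
python3 look.py w3; python3 - <<'E'
from meas import *
o=json.load(open('w3.json'));cam=P('wrist',o);R=cv2.Rodrigues(np.array(o['tool_rot']))[0]
t=np.array(o['tcp_pos']); c=t+R[:,2]*.033
print('expected cup',c)
overlay(cam,cv2.imread('pics/w3_raw.png'),(.575,-.1011,np.radians(8.7)),c,'ov3.png',2,(140,0,500,280))
E
```

```text
4.825 [ 0.53353732 -0.09432653  0.0629339 ] 0.002517798106949336 [-1.37412108 -0.31639399 -0.2833579 ]
expected cup [ 0.5660392  -0.10003849  0.06296804]
```

View pics/ov3.png

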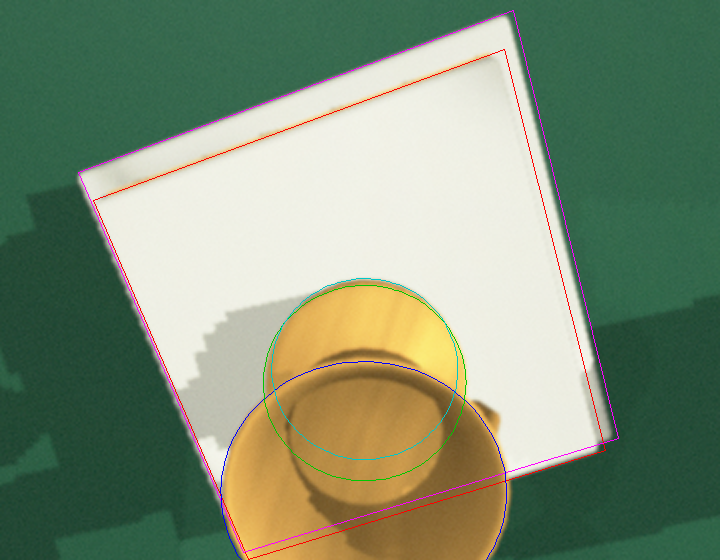

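The overlay matches the cup at (0.566,-0.100), upright. The plinth has not moved, and its centre is about (0.575,-0.1005). About 9 mm of push remains.

Emit:
step_arm:
  deltas:
    - [0, 0, 0.15, 0]
    - [0, 0, 0.3, 0]
    - [-0.02, 0, 0.45, 0]
    - [-0.04, 0, 0.58, 0]
    - [-0.06, 0, 0.7, 0]
    - [-0.08, 0, 0.8, 0]
    - [-0.1, 0, 0.87, 0]
    - [-0.1, 0, 0.9, 0]
    - [-0.1, 0, 0.9, 0]

```text
time_s: 6.0
tcp_pos: [0.5426, -0.0949, 0.0629]
tool_rot: [-1.119, 1.336, -1.335]
force: [-1.2, 0.8, 0.6]
grip_width: -0.0001
```

Emit:
step_arm:
  deltas:
    - [0, 0, -0.1, 0]
    - [0, 0, -0.4, 0]
    - [0, 0, -1, 0]
    - [0, 0, -2, 0]
    - [0, 0, -3, 0]
    - [0, -2, -3.5, 0]
    - [0, -5, -3.5, 0]
    - [0, -8, -3.5, 0]
    - [0, -8, -3.5, 0]
    - [0, -8, -3.5, 0]

```text
time_s: 7.25
tcp_pos: [0.5075, -0.0889, 0.1423]
tool_rot: [-1.119, 1.337, -1.335]
force: [-0.3, 0.5, -0.7]
grip_width: -0.0002
```

```bash
python3 look.py w4; python3 - <<'E'
from meas import *
o=json.load(open('w4.json'));cam=P('wrist',o)
overlay(cam,cv2.imread('pics/w4_raw.png'),(.575,-.1005,np.radians(8.7)),(.575,-.1005),'ov4.png',3,(190,0,430,190))
E
```

```text
7.25 [ 0.50746759 -0.08889699  0.14228368] 0.011911312797217338 [-0.28914023  0.46195029 -0.66641198]
```

View pics/ov4.png

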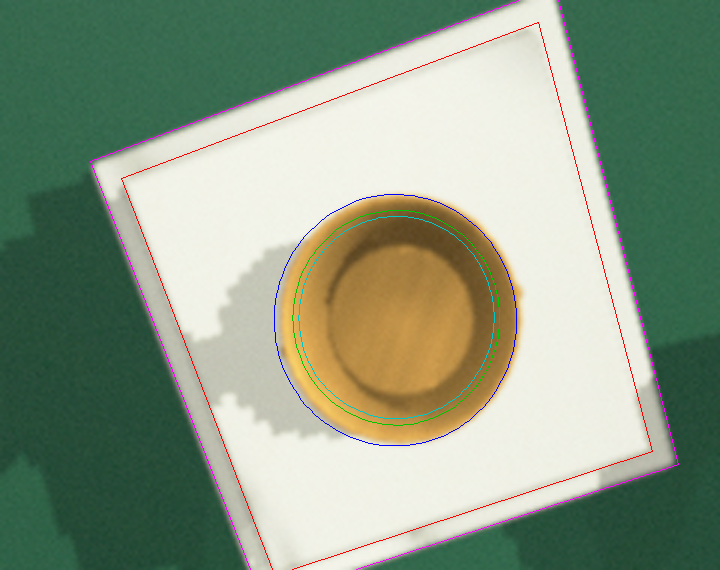

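The plinth outline fits exactly. The cup's rim, centred at about (400,320), lies within 4 px (about 0.6 mm) of the circle drawn for a centred, upright cup. The gripper is clear, so I hand in after one last check from the top camera.

```bash
python3 - <<'E'
from meas import *
s=ctrl.snapshot('scene')[:,:,::-1].copy()
overlay(P('scene'),s,(.575,-.1005,np.radians(8.7)),(.575,-.1005),'ov5.png',5,(260,180,400,300))
E
```

```text
(no output)
```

View pics/ov5.png

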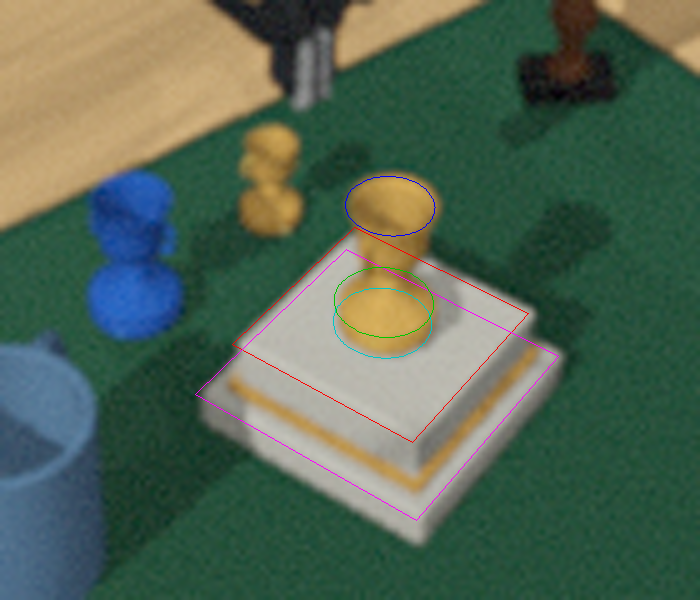

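The scene view agrees: the cup stands upright in the middle of the plinth, with the same small offset on cup and plinth of about 1 raw pixel. The look-alikes and the gripper are clear of it.

```bash
python3 -c "
from workcell import ctrl
print(ctrl.job_done())"
```

```text
the job is handed in; nothing more can be done
None
```

The brass cup now stands upright and free, about 0.6 mm from the middle of the marble plinth by the last wrist view. I pushed its foot about 21 mm with the shut fingertips, in two slow stages, then backed away and raised the gripper clear. The job was handed in about 7 s into the 40 s allowed.

- **Position:** the scene camera agreed with the wrist view to about 1 px (roughly 1–2 mm). I had announced that last check as the top camera, but it was the scene camera.
- **Forces:** the readings between moves never passed about 2 N.
- **Plinth and other things:** the plinth outline matched before and after the pushes. The mug, stamp and look-alikes showed no sign of having moved in the pictures. I did not re-measure the tin, which was out of the final views, but the arm never went near it.
- **Disagreement:** my first pixel readings were 2–3 mm off for the cup and slightly off for the plinth's yaw. I corrected both with the overlay fits before and between the pushes.

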